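# Prop open the green stock chest

## Robot

A 6-joint arm with a two-finger parallel gripper is mounted at the origin on the work surface. World frame = base frame: x ahead of the robot, y to its left, z up, the work surface at z = 0. Lengths are in mm, angles in degrees, forces in N, time in s.
With the tool pointing down it reaches from about 300 to 850 mm from the base axis. Payload 4.2 kg.
Tool frame: the origin (TCP) lies at the very end of the fingers, on their centre line; the grasp point (between the pads) lies 19 mm behind it (env.tcp_to_grasp is the distance from the TCP to the grasp point, in mm); z points along the fingers, y is the line along which they close (so a half turn about z gives the same grasp; the last joint's range is limited). The gripper opens to 91 mm and grips with 3 to 60 N. Pads are 32 mm wide; open, the fingers measure 118 mm over their backs; the gripper's body (76 mm by 178 mm) begins 60 mm behind the grasp point.
Start: joints at [-76.547, 18.312, 89.639, -0, 72.044, -1.146], TCP at [144.932, -556.451, 213.976] pointing down, gripper open.
Joint ranges: [-177.97, 177.97], [-48.28, 115.42], [12.27, 149.76], [-77.06, 257.06], [2.81, 150.46], [-146.56, 146.56]. Speed limits (degrees/s): [147.25, 147.25, 180, 180, 180, 180].

## Interface

Orientations are given as [roll, pitch, yaw] about the fixed x, y, z axes, in that order (R = Rz(yaw) Ry(pitch) Rx(roll)).
In Python, from workcell import env gives the robot as it stands.
- The arm moves only by the tool move_arm, never from a script. Its argument "plan" is a list of rows, each a list of 3 entries, a list of its own where there are three numbers: the shift along the world's x, y, z in cm, then the turn about the world's z in degrees, then the closure, from 0 (fully open) to 1 (shut). In form: [[[x, y, z], turn, claw], ...]. A call has 1 to 5 rows; each row shifts and turns the commanded pose from where the row before left it; what a row does not reach is not made up. A row lasts 1/10 s, in which the tool goes at most 50 mm and 8.59 degrees, less where a joint would pass 70% of its speed; a pose out of reach is approached as far as the arm can. A call is refused whole if a number of a shift passes 5 or a number of a turn 8.59, either way. A call with a gripper value outside its range is refused whole. The fingers move at their own pace and stop on an object; "squeeze" is the grip in N (left out, the last holds). Time passes only in rows, so rows that do not move let the fingers close. It gives the time, the measured TCP pose, the force, the opening and the grip force at its end, in the units of the state.
- env.state(): the state, without advancing time (a new reading comes with each control period).
- env.grab_frame(name): name is "side" or "top"; returns a dict with "frame" (480x640x3 uint8, red, green, blue), "z_map" (480x640 float32, mm along the optical axis (not along the pixel's ray), 0 where there is no reading), "fovy" (degrees; the focal length in pixels is half the picture's height over the tangent of half this angle, whatever the lens; pixels are square), "cx", "cy" (the principal point, pixels), "D" ([k1, k2, p1, p2, k3] as OpenCV has them; the pictures are not rectified), "position" and "orientation" of the camera in the world. Camera axes: x right, y down, z forward; pixel columns grow to the right and rows downward; lengths in mm; the calibration is good to about 2 mm. A picture is of the moment at which its call begins.
- env.job_done(): hands the job in; it is judged then, once.
Trained networks look in a picture, given as the dict that the camera call returned (one of the last four; its "shot" number tells which), for a name from the list of things; names that differ only in an ending like _2 or _b are one class to them, and where a whole thing is asked for, a point or a joint stands for the part that bears it (a point fixed in the world has none). Each returns a list of dicts, best first, with "score" (0 to 1); they miss things now and then, are a little off and sometimes report something else, mostly with a low value. They report only what shows in the picture. A call takes as long as a camera call.
- env.search_frame(picture, label): "point" ([column, row] in pixels, amid what is visible of it).
- env.landmark_of(picture, label): "point" ([column, row] in pixels: a listed point, or the origin of a listed thing).
The state is a dict: "time_s": time; "qpos": joint angles; "qvel": joint speeds; "effort": joint torques, N m; "ee_pos": TCP position; "ee_rot": TCP orientation; "force": force on the tool from outside, world axes, zero at the start; "torque": the same for the moment, N m; "gripper_width": finger opening in mm; "gripper_force": force on a finger pad.
Only numpy, scipy, OpenCV 4.12 (cv2) and the standard library are available. Lean on these libraries where they do the work, as an engineer would, in place of code of your own. Each camera call takes 0.05 s, during which the arm holds its last target. There are 200 camera calls.

## Task

Open the lid of the green steel chest on the cutler's bench by its front handle, up to its stop or nearly so. Then swing its prop rod forward and down by the red grip until the rod's end pin is fully down in the hole of the yellow catch plate, and let go, leaving the lid propped open.

Things in the scene. Friction and masses are not known exactly. Their poses are not given: they have to be found in the camera images.
- chest: Green steel chest, 180 (x) x 200 (y) x 90 mm high, fixed; a smaller blue one has no prop rod. Origin: centre of underside; x from front to hinge side, z up. In its frame (mm): lid hinge line along y at x 90, z 90. Yellow catch plate on the right (-y) wall, 6 thick, top z 78, x -94 to -38, out to y -147; its vertical through hole, 36 (x) x 24, is at x -66, y -125.
- lid (a joint): Green lid's angle, rad: 0 shut, grows as the front rises, stop at 1.25. Stiff hinge: stays where left; 6 to 8 N at the handle. Handle: round steel bar along y, 12 thick, 110 long, centred on y 0, 220 mm from the hinge line and 6 outward (up when shut) from the lid plane through it, 34 clear of the lid's front edge. The pin fits the hole at 1.05 to 1.25.
- rod (a joint): Prop rod's angle to the lid, rad. 150 mm long, in plane y -125; pivot on the lid 60 mm from the hinge line, 4 outward. At 0 it lies along the lid, free end to the front; it grows as that end swings forward and down past an open lid; pin seated at about 1.7. Stays where left (1.5 N at the end). On its free end a red round grip, 16 thick, along y from -152 to -207, free to turn in the fingers.
- pin_tip (a point): Tip of the steel pin, 8 mm thick, at the prop rod's free end: it stands 34 mm from the rod's axis, square to it, pointing the way the rod swings (down when it meets the plate). Seated (the rod's end then rests on the plate) the tip is at about z 50 mm in the chest's frame, well below the plate's underside (z 72).

How it is judged:
By the outcome, as a careful person would: the job done as asked, in the order asked, and still so for the second after the job is handed in, with the robot touching nothing.
It also fails if it takes over 51 s, if anything falls off the work surface, if the arm or the gripper's body presses on something with over 40 N, if the wrist force passes 120 N, or if a joint passes its speed limit or range.

## Working session

There is one attempt and no reset: what is moved stays moved. The work goes in short steps, Python scripts to look and compute and a tool call to move; the robot and the scene stay as the last step left them, time stands still between calls to the robot, and variables do not carry over. Pictures are saved under pics/ and viewed, at most 10 in all, crops included, and the job is handed in when it is done.

Besides the shell and the picture viewer there is one more tool, called after "Request:" as name([rows], argument=value, ...), one row to a line, values as JSON. move_arm: Moves the arm, as the interface text tells. Its arguments: {"type":"object","properties":{"plan":{"type":"array","items":{"type":"array"}},"squeeze":{"type":"number"}},"required":["plan"]}

```bash
ls; mkdir -p pics; cat > h.py <<'E'
import numpy as np, cv2
from scipy.spatial.transform import Rotation as R
from workcell import env
def cam(p):
    f=240/np.tan(np.radians(p["fovy"])/2)
    K=np.array([[f,0,p["cx"]],[0,f,p["cy"]],[0,0,1.]])
    o=np.array(p["orientation"],float)
    Rm=o if o.shape==(3,3) else R.from_euler('xyz',o,degrees=True).as_matrix()
    return K,np.array(p["D"],float),Rm,np.array(p["position"],float)
def cloud(p):
    K,D,Rm,t=cam(p)
    uv=np.stack(np.meshgrid(np.arange(640.),np.arange(480.)),-1).reshape(-1,1,2)
    n=cv2.undistortPoints(uv,K,D)[:,0]
    z=p["z_map"].reshape(-1,1).astype(float)
    P=np.hstack([n*z,z])@Rm.T+t
    P[z[:,0]==0]=np.nan
    return P.reshape(480,640,3)
def proj(p,X):
    K,D,Rm,t=cam(p)
    Xc=(np.atleast_2d(X)-t)@Rm
    return cv2.projectPoints(Xc,np.zeros(3),np.zeros(3),K,D)[0][:,0]
def save(p,n): cv2.imwrite(f'pics/{n}.png',cv2.cvtColor(p["frame"],cv2.COLOR_RGB2BGR))
E
python3 - <<'E'
from h import *
print(env.state())
for c in("side","top"):
    p=env.grab_frame(c); save(p,c+'0'); P=cloud(p); np.save(c+'0.npy',P)
    print(c,{k:p[k] for k in p if k not in("frame","z_map")})
    for l in("chest","lid","rod","pin_tip"):
        for fn in("search_frame","landmark_of"):
            for r in getattr(env,fn)(p,l)[:3]:
                u,v=np.round(r["point"]).astype(int); u=min(max(u,0),639);v=min(max(v,0),479)
                print(l,fn,r["point"],round(r["score"],2),P[v,u].round(0))
E
```

```text
pics
{'time_s': 0.0, 'qpos': array([-7.65479113e+01,  1.83496980e+01,  8.97063668e+01, -1.62628552e-03,
        7.20451441e+01, -1.14717543e+00]), 'qvel': array([-0.00483413, -0.06114419,  0.18177846, -0.05345795,  0.08050853,
        0.05880268]), 'effort': array([ 8.94333189e-04, -4.12457550e+01, -2.31969345e+01,  7.27400417e-02,
        4.59403172e-02, -1.69880482e-04]), 'ee_pos': array([ 144.79232472, -555.93762706,  213.14004231]), 'ee_rot': array([-1.79898780e+02, -4.80380248e-04,  1.45997664e+01]), 'force': array([-0.47338299, -0.31876764,  0.38940984]), 'torque': array([-0.01535713, -0.04205886, -0.02729548]), 'gripper_force': 0.0, 'gripper_width': 91.39649427111992}
side {'fovy': 53.06897865972236, 'cx': 322.4383679032578, 'cy': 241.47259297295923, 'D': array([-0.09165365,  0.        ,  0.        ,  0.        ,  0.        ]), 'position': array([ 276.81779618, -634.57038548,  624.24394811]), 'orientation': array([-130.29221543,    0.4188557 ,  -27.65523216]), 'shot': 1}
chest search_frame [273.7, 184.5] 0.8 [545.  81. 124.]
chest landmark_of [275.0, 207.5] 0.58 [536.  63.  83.]
lid search_frame [268.5, 172.6] 0.8 [550. 123. 124.]Traceback (most recent call last):
  File "<stdin>", line 8, in <module>
ValueError: it knows: chest, pin_tip
```

```bash
python3 - <<'E'
from h import *
for c in("side","top"):
    p=env.grab_frame(c); save(p,c+'0'); P=cloud(p); np.save(c+'0.npy',P); np.save(c+'0i.npy',p["frame"])
    print(c,{k:p[k] for k in p if k not in("frame","z_map")})
    for l,fn in(("chest","search_frame"),("chest","landmark_of"),("lid","search_frame"),("rod","search_frame"),("pin_tip","landmark_of")):
            for r in getattr(env,fn)(p,l)[:3]:
                u,v=np.round(r["point"]).astype(int); u=min(max(u,0),639);v=min(max(v,0),479)
                print(l,fn,r["point"],round(r["score"],2),P[v,u].round(0))
E
```

```text
side {'fovy': 53.06897865972236, 'cx': 322.4383679032578, 'cy': 241.47259297295923, 'D': array([-0.09165365,  0.        ,  0.        ,  0.        ,  0.        ]), 'position': array([ 276.81779618, -634.57038548,  624.24394811]), 'orientation': array([-130.29221543,    0.4188557 ,  -27.65523216]), 'shot': 2}
chest search_frame [275.0, 184.2] 0.77 [546.  80. 124.]
chest landmark_of [275.8, 206.8] 0.74 [538.  63.  84.]
rod search_frame [278.2, 203.3] 0.68 [544.  67.  89.]
pin_tip landmark_of [255.3, 223.1] 0.82 [504.  99.  34.]
top {'fovy': 50.1991093153529, 'cx': 323.1293665968894, 'cy': 234.43720693703906, 'D': array([-0.11219736,  0.        ,  0.        ,  0.        ,  0.        ]), 'position': array([ 463.64742521,  -59.75814978, 1059.07611542]), 'orientation': array([-176.22090658,   -0.90930949,  -89.94121042]), 'shot': 3}
chest search_frame [201.1, 210.5] 0.59 [571. 152. 118.]
chest landmark_of [207.1, 208.9] 0.86 [573. 141. 117.]
lid search_frame [265.4, 242.4] 0.72 [511.  31. 126.]
lid search_frame [196.2, 210.8] 0.65 [569. 161. 119.]
rod search_frame [267.2, 242.1] 0.7 [511.  28. 124.]
pin_tip landmark_of [273.1, 257.8] 0.56 [485.  27.   1.]
```

View pics/side0.png

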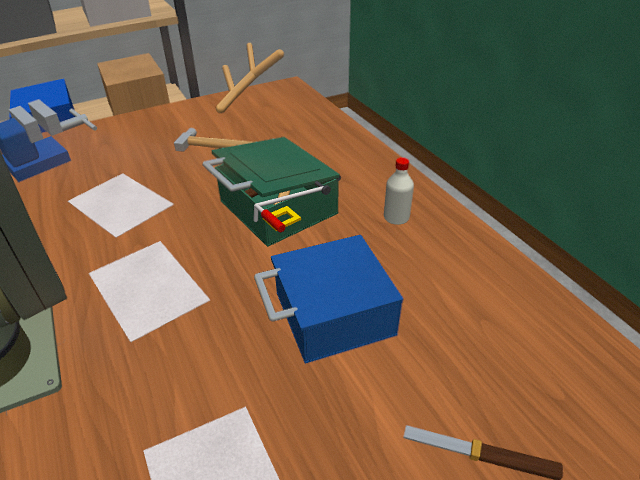

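View pics/top0.png

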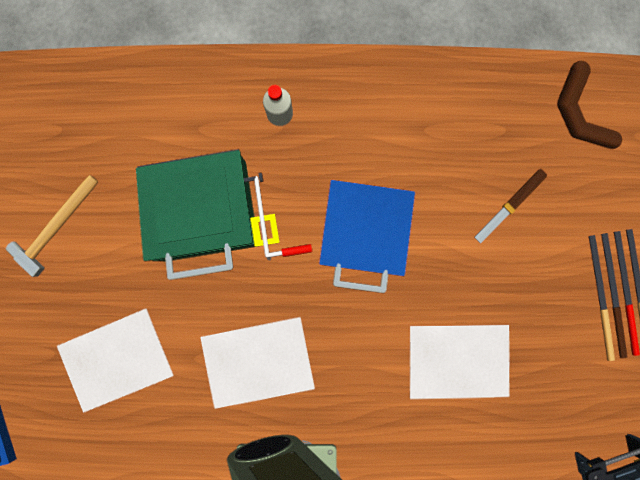

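The side view shows the green chest (275,190), its lid slightly raised, with its handle at (228,175), the rod along the right wall, the red grip at (270,218) and the yellow plate at (287,215). The top view shows the handle bar at (200,270), the grip at (297,250) and the plate at (265,230). Next I'll measure the parts by colour and depth in both views.

```bash
cat > m.py <<'E'
from h import *
def masks(img):
    h=cv2.cvtColor(img,cv2.COLOR_RGB2HSV).astype(int); H,S,V=h[...,0],h[...,1],h[...,2]
    return dict(red=((H<5)|(H>174))&(S>190)&(V>90), yellow=(abs(H-28)<5)&(S>180)&(V>140),
      green=(H>60)&(H<90)&(S>100)&(V>25), grey=(S<40)&(V>110)&(V<215), blue=(H>100)&(H<125)&(S>150)&(V>60))
E
python3 - <<'E'
from m import *
box={'side':(195,130,350,245),'top':(125,140,318,285)}
for c in box:
    P=np.load(c+'0.npy'); M=masks(np.load(c+'0i.npy')); x0,y0,x1,y1=box[c]
    B=np.zeros((480,640),bool); B[y0:y1,x0:x1]=1
    for k in M:
        if k=='blue': X=P[M[k]&np.isfinite(P[...,2])]; X=X[(X[:,0]>350)&(X[:,1]<60)&(X[:,1]>-150)&(X[:,2]<200)&(X[:,2]>3)]
        else: X=P[M[k]&B&np.isfinite(P[...,2])]
        if k in('grey',): X=X[(X[:,2]>60)]
        print(c,k,len(X),'med',np.median(X,0).round(1),'lo',np.percentile(X,2,axis=0).round(1),'hi',np.percentile(X,98,axis=0).round(1))
        if k in('red','yellow'):
            Y=X[X[:,2]>50]; r=cv2.minAreaRect(Y[:,:2].astype(np.float32)); print('   rect',np.round(r[0],1),np.round(r[1],1),round(r[2],1),'z',np.median(Y[:,2]).round(1))
    G=P[M['green']&B]; G=G[np.isfinite(G[:,2])&(G[:,2]>93)]
    for _ in range(3):
        A=np.c_[G[:,:2],np.ones(len(G))]; s=np.linalg.lstsq(A,G[:,2],rcond=None)[0]; e=G[:,2]-A@s; G=G[abs(e-np.median(e))<max(2,1.5*e.std())]
    g=np.hypot(*s[:2]); print(' lid plane slope',s, 'tilt rad',np.arctan(g),'dir deg',np.degrees(np.arctan2(-s[1],-s[0])),len(G))
    r=cv2.minAreaRect(G[:,:2].astype(np.float32)); print(' lid rect',r, 'corners',cv2.boxPoints(r).round(0).tolist())
    H=P[M['grey']&B]; H=H[np.isfinite(H[:,2])&(H[:,2]>70)&(H[:,0]<470)&(H[:,1]>60)]
    if len(H)>9:
        r=cv2.minAreaRect(H[:,:2].astype(np.float32)); print(' handle rect',r,'z front',np.median(H[H[:,0]<np.percentile(H[:,0],40)],0),cv2.boxPoints(r).round(0).tolist())
E
```

```text
side red 222 med [495.3 -31.4 132.9] lo [486.9 -53.1 122.8] hi [506.1  -1.1 135.6]
   rect [495.4 -25.8] [14.3 56.5] 10.4 z 132.9
side yellow 191 med [551.6  46.8  77.7] lo [529.1  16.7  75.5] hi [566.2  65.9  79.7]
   rect [548.  41.] [36.3 49.4] 11.7 z 77.7
side green 6924 med [573.4 114.3 103.6] lo [484.1  60.    3.3] hi [676.6 261.1 128.8]
side grey 561 med [481.8  98.4 131. ] lo [447.5  17.5 101.4] hi [621.3 209.5 137.8]
side blue 3113 med [ 532.5 -115.5   90.6] lo [ 465.9 -148.6   29. ] hi [624.  -75.   92.5]
 lid plane slope [-1.59945163e-01 -1.10039463e-02  2.12654551e+02] tilt rad 0.1589704198091134 dir deg 3.935647435566982 2710
 lid rect ((581.0787353515625, 162.47283935546875), (180.76864624023438, 192.83648681640625), 11.040729522705078) corners [[474.0, 240.0], [511.0, 51.0], [688.0, 85.0], [651.0, 274.0]]
 handle rect ((457.0751647949219, 149.29074096679688), (25.040468215942383, 118.88404846191406), 0.3754245340824127) z front [452.33139755 178.16186096 134.85995794] [[444.0, 209.0], [445.0, 90.0], [470.0, 90.0], [469.0, 209.0]]
top red 228 med [496.5 -27.1 132.6] lo 
[... 311 characters left out ...]
 664 med [463.6 140.4 133.3] lo [447.   27.5 111. ] hi [591.3 211.1 137.7]
top blue 3183 med [ 541.9 -114.7   90. ] lo [ 469.8 -148.8   86.3] hi [624.6 -74.9  93.6]
 lid plane slope [-1.57840858e-01 -2.72584236e-02  2.11988868e+02] tilt rad 0.158828103777495 dir deg 9.798087178890407 6479
 lid rect ((582.2313232421875, 169.4544677734375), (181.45277404785156, 202.52056884765625), 9.66346549987793) corners [[476.0, 254.0], [510.0, 54.0], [689.0, 85.0], [655.0, 285.0]]
 handle rect ((457.1156921386719, 150.5703887939453), (23.626903533935547, 121.00469207763672), 0.25662630796432495) z front [452.47561466 184.3623037  134.90654964] [[445.0, 211.0], [446.0, 90.0], [469.0, 90.0], [469.0, 211.0]]
```

Request:
move_arm([
  [[1.95,4.4,0],5.3,0.3],
  [[1.95,4.4,0],5.3,0.65],
  [[1.95,4.4,0],5.3,0.65],
  [[1.95,4.4,0],5.3,0.65],
  [[1.95,4.4,0],5.3,0.65],
], squeeze=25)

```text
time_s: 1.3
ee_pos: [242.8, -334.7, 214.1]
ee_rot: [180.0, -0.0, 41.3]
force: [0.6, 0.2, -0.1]
gripper_width: 54.1
gripper_force: 0.0
```

Request:
move_arm([
  [[1.95,4.4,0],5.3,0.65],
  [[1.95,4.4,0],5.3,0.65],
  [[1.95,4.4,0],5.3,0.65],
  [[1.95,4.4,0],5.3,0.65],
  [[1.95,4.4,0],5.3,0.65],
])

```text
time_s: 1.8
ee_pos: [340.4, -114.7, 214.4]
ee_rot: [179.9, -0.0, 67.8]
force: [1.2, 0.1, 0.3]
gripper_width: 31.9
gripper_force: 0.0
```

Request:
move_arm([
  [[1.95,4.4,0],5.3,0.65],
  [[1.95,4.4,0],5.3,0.65],
  [[1.95,4.4,0],5.3,0.65],
  [[1.95,4.4,0],5.3,0.65],
  [[1.95,4.4,0],5.3,0.65],
])

```text
time_s: 2.3
ee_pos: [437.9, 105.7, 214.3]
ee_rot: [179.9, 0.0, 94.4]
force: [1.9, -0.7, -0.8]
gripper_width: 32.0
gripper_force: 0.0
```

Request:
move_arm([
  [[1.95,4.4,0],5.5,0.65],
  [[0,0,0],0,0.65],
  [[0,0,0],0,0.65],
])

```text
time_s: 2.6
ee_pos: [456.7, 148.1, 213.6]
ee_rot: [-179.9, 0.0, 99.7]
force: [-0.1, -0.0, -0.7]
gripper_width: 31.8
gripper_force: 0.0
```

Request:
move_arm([
  [[0,0,-3],0,0.65],
  [[0,0,-3],0,0.65],
  [[0,0,-2],0,0.65],
  [[0,0,-1.2],0,0.65],
  [[0,0,-1],0,0.65],
])

```text
time_s: 3.1
ee_pos: [456.1, 145.9, 111.4]
ee_rot: [-179.9, 0.0, 99.5]
force: [0.9, -0.3, 0.2]
gripper_width: 32.0
gripper_force: 0.0
```

```bash
python3 - <<'E'
from h import *
t=env.grab_frame("top");s=env.grab_frame("side")
a=t["frame"][120:300,120:340];b=s["frame"][110:260,170:360]
a=cv2.resize(a,(440,360));b=cv2.resize(b,(456,360))[:,:350]
cv2.imwrite('pics/g1.png',np.hstack([a,b])[...,::-1]);print(env.state()["ee_pos"],env.state()["force"])
E
```

```text
[455.84926175 146.218987   111.15051265] [ 0.36481154 -0.43297838  0.47733605]
```

View pics/g1.png

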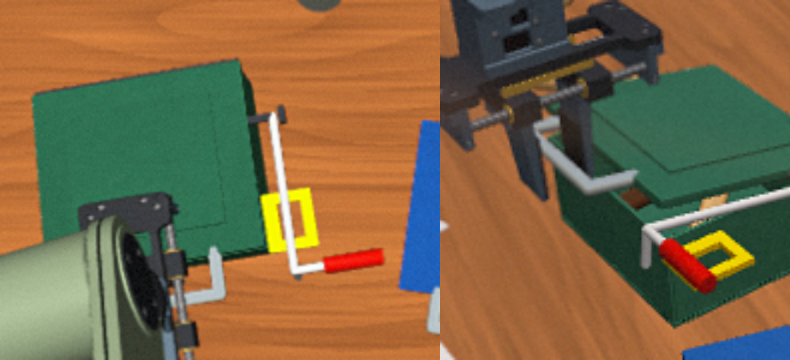

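The fingers straddle the handle bar (crop at about 150,300 on the left and 550,170 on the right). I'll close on it.

Request:
move_arm([
  [[0,0,0],0,1],
  [[0,0,0],0,1],
  [[0,0,0],0,1],
  [[0,0,0],0,1],
], squeeze=30)

```text
time_s: 3.6
ee_pos: [458.4, 147.7, 112.8]
ee_rot: [179.8, 0.0, 99.6]
force: [3.4, -0.1, 1.1]
gripper_width: 11.3
gripper_force: 30.0
```

```bash
python3 - <<'E'
from h import *
s=env.state();print(s["ee_pos"],s["force"],s["gripper_width"])
ps=np.radians(9.6);t=np.r_[0.159,np.linspace(.25,1.25,13)]
x=90-220*np.cos(t)+6*np.sin(t);z=90+220*np.sin(t)+6*np.cos(t)
d=np.c_[x*np.cos(ps),x*np.sin(ps),z]/10
for a,b,c in zip(t[1:],np.diff(d,axis=0),d[1:]-d[0]):print(a.round(3),b.round(2),c.round(2))
E
```

```text
[458.37814895 147.72328418 112.79964819] [ 3.39715225 -0.08317702  1.08671494] 11.33330816297647
0.25 [0.45 0.08 1.95] [0.45 0.08 1.95]
0.333 [0.57 0.1  1.74] [1.02 0.17 3.69]
0.417 [0.71 0.12 1.69] [1.73 0.29 5.38]
0.5 [0.84 0.14 1.62] [2.57 0.43 7.  ]
0.583 [0.97 0.16 1.54] [3.55 0.6  8.54]
0.667 [1.1  0.19 1.46] [ 4.64  0.79 10.  ]
0.75 [1.21 0.21 1.36] [ 5.86  0.99 11.36]
0.833 [1.32 0.22 1.25] [ 7.18  1.21 12.61]
0.917 [1.42 0.24 1.14] [ 8.6   1.45 13.75]
1.0 [1.51 0.25 1.01] [10.1   1.71 14.76]
1.083 [1.58 0.27 0.88] [11.69  1.98 15.64]
1.167 [1.65 0.28 0.75] [13.34  2.26 16.39]
1.25 [1.71 0.29 0.6 ] [15.05  2.54 16.99]
```

Request:
move_arm([
  [[0.21,0.04,0.97],0,1],
  [[0.24,0.04,0.98],0,1],
  [[0.28,0.05,0.87],0,1],
  [[0.29,0.05,0.87],0,1],
  [[0.35,0.06,0.85],0,1],
])

```text
time_s: 4.1
ee_pos: [470.7, 149.8, 156.5]
ee_rot: [-179.9, 0.0, 99.6]
force: [5.3, -0.1, -11.4]
gripper_width: 11.3
gripper_force: 30.0
```

Request:
move_arm([
  [[0.36,0.06,0.84],0,1],
  [[0.84,0.14,1.62],0,1],
  [[0.97,0.16,1.54],0,1],
  [[1.1,0.19,1.46],0,1],
  [[0,0,0],0,1],
])

```text
time_s: 4.6
ee_pos: [503.1, 155.3, 213.4]
ee_rot: [-179.9, 0.0, 99.6]
force: [-3.2, -1.6, 3.7]
gripper_width: 11.2
gripper_force: 30.0
```

Request:
move_arm([
  [[1.21,0.21,1.36],0,1],
  [[1.32,0.22,1.25],0,1],
  [[1.42,0.24,1.14],0,1],
  [[1.51,0.25,1.01],0,1],
  [[0,0,0],0,1],
])

```text
time_s: 5.1
ee_pos: [555.3, 164.0, 262.0]
ee_rot: [-179.7, 0.0, 99.6]
force: [-7.8, -2.5, 13.2]
gripper_width: 11.3
gripper_force: 30.0
```

Request:
move_arm([
  [[1.58,0.27,0.88],0,1],
  [[0.82,0.14,0.38],0,1],
  [[0.83,0.14,0.37],0,1],
  [[0.7,0.12,0.26],0,1],
  [[0.6,0.1,0.2],0,1],
])

```text
time_s: 5.6
ee_pos: [599.4, 171.4, 283.1]
ee_rot: [-179.7, 0.0, 99.6]
force: [-11.0, -2.7, 11.6]
gripper_width: 11.0
gripper_force: 30.0
```

Request:
move_arm([
  [[0.3,0.05,0.12],0,1],
  [[0,0,0],0,1],
  [[0,0,0],0,1],
])

```text
time_s: 5.9
ee_pos: [603.4, 172.1, 284.3]
ee_rot: [-179.8, 0.0, 99.6]
force: [-6.9, -2.7, 10.6]
gripper_width: 11.1
gripper_force: 30.0
```

Request:
move_arm([
  [[0.3,0.05,0.08],0,1],
  [[0,0,0],0,1],
  [[0,0,0],0,0.65],
  [[0,0,0],0,0.65],
  [[0,0,0],0,0.65],
])

```text
time_s: 6.4
ee_pos: [609.2, 173.6, 282.5]
ee_rot: [180.0, -0.0, 99.6]
force: [0.2, -0.2, -0.6]
gripper_width: 30.7
gripper_force: 0.0
```

Request:
move_arm([
  [[0,0,0],0,0.65],
  [[0,0,2],0,0.65],
  [[0,0,3],0,0.65],
  [[-2,0,4],0,0.65],
  [[-4,-3,0],0,0.65],
])

```text
time_s: 6.9
ee_pos: [552.9, 145.9, 376.6]
ee_rot: [179.4, -0.1, 99.8]
force: [0.1, -0.7, 0.9]
gripper_width: 31.9
gripper_force: 0.0
```

Request:
move_arm([
  [[-4,-3,0],0,0.65],
  [[-3,-4,0],0,0.65],
  [[0,-4.9,0],0,0.65],
  [[0,-4.9,0],0,0.65],
  [[0,0,0],0,0.65],
])

```text
time_s: 7.4
ee_pos: [478.8, -29.5, 372.6]
ee_rot: [180.0, 0.2, 99.2]
force: [-0.0, 1.2, -0.2]
gripper_width: 31.9
gripper_force: 0.0
```

```bash
python3 - <<'E'
from m import *
im=[]
for c in("side","top"):
    p=env.grab_frame(c); P=cloud(p); M=masks(p["frame"]); im.append(p["frame"])
    for r in env.landmark_of(p,"pin_tip")[:2]: print(c,r)
    X=P[M['red']&np.isfinite(P[...,2])]; X=X[(X[:,0]<700)&(X[:,0]>400)&(X[:,1]>-90)&(X[:,1]<60)]
    r=cv2.minAreaRect(X[:,:2].astype(np.float32)); print(c,'red',len(X),np.median(X,0).round(1),np.round(r[0],1),np.round(r[1],1),X.min(0).round(0),X.max(0).round(0))
    G=P[M['green']&np.isfinite(P[...,2])]; G=G[(G[:,2]>130)&(G[:,2]<270)&(G[:,0]>450)&(G[:,0]<720)&(G[:,1]>0)&(G[:,1]<300)]
    if len(G)>50:
        for _ in range(4):
            c0=G.mean(0); n=np.linalg.svd(G-c0,full_matrices=False)[2][2]; e=(G-c0)@n; G=G[abs(e)<max(2,1.5*e.std())]
        n*=np.sign(n[0]); print(' lid n',n.round(3),len(G),'theta',np.arctan2(n[:2]@[.986,.167],n[2]))
    H=P[M['grey']&np.isfinite(P[...,2])]; H=H[(H[:,2]>275)&(H[:,2]<320)&(H[:,0]>560)&(H[:,0]<660)&(H[:,1]>60)&(H[:,1]<260)]
    if len(H): print(' handle',len(H),np.median(H,0))
s=env.state();print(s["ee_pos"],s["time_s"])
a=im[0][40:250,150:370];b=im[1][100:310,120:340]
cv2.imwrite('pics/g2.png',cv2.resize(np.hstack([a,b]),(792,378))[...,::-1])
E
```

```text
side {'point': [301.5, 108.4], 'score': 0.86}
side red 233 [633.6  -9.7 294.5] [634.8  -3. ] [13.5 55.6] [625. -31. 285.] [646.  24. 299.]
 lid n [0.929 0.163 0.331] 1402 theta 1.2331354937792633
 handle 146 [607.67467482 146.158695   304.22701729]
top {'point': [247.7, 181.4], 'score': 0.78}
top red 337 [635.2  -2.2 295. ] [636.   -2.4] [14.7 53.2] [625. -29. 288.] [646.  24. 299.]
 lid n [0.926 0.146 0.348] 920 theta 1.2154628439932331
 handle 567 [605.29786412 173.41506412 303.20504565]
[479.40659831 -23.83395533 372.33739498] 7.6
```

View pics/g2.png

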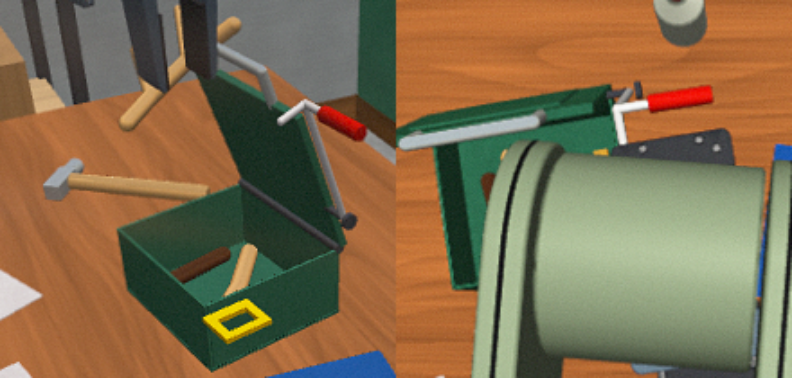

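Lid is at about 1.22 rad. In the left half of the crop the grip shows at (342,122), and both views put its centre at (635,-3,290) mm, which fits the model. Next I'll go above it.

Request:
move_arm([
  [[3.9,0.45,0],0,0.5],
  [[3.9,0.45,0],0,0.5],
  [[3.9,0.45,0],0,0.5],
  [[3.85,0.45,0],0,0.5],
  [[0,0,0],0,0.5],
])

```text
time_s: 8.1
ee_pos: [638.7, -3.8, 368.6]
ee_rot: [-179.8, -0.1, 99.8]
force: [0.2, -0.2, -0.8]
gripper_width: 45.4
gripper_force: 0.0
```

Request:
move_arm([
  [[0,0,0],0,0.5],
])

```text
time_s: 8.2
ee_pos: [635.1, -4.7, 370.9]
ee_rot: [-179.8, -0.0, 99.8]
force: [0.1, -0.4, -0.8]
gripper_width: 45.4
gripper_force: 0.0
```

```bash
cat > arc.py <<'E'
from h import *
import sys
th=float(sys.argv[1]);ps=np.radians(9.6);n=int(sys.argv[2])
Px=90-60*np.cos(th)+4*np.sin(th);Pz=90+60*np.sin(th)+4*np.cos(th)
a1=np.arcsin((82-Pz)/150);a=np.linspace(th,a1,n+1)
x=Px-150*np.cos(a);z=Pz+150*np.sin(a)
d=np.c_[x*np.cos(ps),x*np.sin(ps),z]/10
for A,b,c,xx,zz in zip(a[1:],np.diff(d,axis=0),d[1:]-d[0],x[1:],z[1:]):print((th-A).round(3),b.round(2).tolist(),c.round(2),'end',round(xx),round(zz),'tip',round(xx-34*np.sin(A)),round(zz-34*np.cos(A)))
E
python3 arc.py 1.225 20
```

```text
0.084 [-1.15, -0.19, -0.48] [-1.15 -0.19 -0.48] end 11 284 tip -20 270
0.168 [-1.11, -0.19, -0.57] [-2.25 -0.38 -1.05] end 0 278 tip -30 262
0.252 [-1.05, -0.18, -0.66] [-3.31 -0.56 -1.71] end -11 272 tip -39 253
0.336 [-1.0, -0.17, -0.75] [-4.31 -0.73 -2.46] end -21 264 tip -47 243
0.42 [-0.93, -0.16, -0.83] [-5.24 -0.89 -3.3 ] end -31 256 tip -55 232
0.504 [-0.86, -0.15, -0.91] [-6.09 -1.03 -4.21] end -39 247 tip -62 221
0.588 [-0.78, -0.13, -0.98] [-6.87 -1.16 -5.19] end -47 237 tip -67 210
0.672 [-0.7, -0.12, -1.04] [-7.57 -1.28 -6.23] end -54 227 tip -72 198
0.756 [-0.61, -0.1, -1.1] [-8.18 -1.38 -7.33] end -60 216 tip -76 185
0.84 [-0.51, -0.09, -1.15] [-8.69 -1.47 -8.47] end -66 204 tip -78 173
0.924 [-0.42, -0.07, -1.19] [-9.11 -1.54 -9.66] end -70 192 tip -80 160
1.007 [-0.32, -0.05, -1.22] [ -9.43  -1.59 -10.88] end -73 180 tip -80 147
1.091 [-0.22, -0.04, -1.24] [ -9.65  -1.63 -12.11] end -75 168 tip -80 134
1.175 [-0.11, -0.02, -1.25] [ -9.76  -1.65 -13.37] end -76 155 tip -78 121
1.259 [-0.01, -0.0, -1.26] [ -9.77  -1.65 -14.63] end -76 143 tip -75 109
1.343 [0.09, 0.02, -1.26] [ -9.67  -1.64 -15.88] end -76 130 tip -72 96
1.427 [0.2, 0.03, -1.24] [ -9.48  -1.6  -17.13] end -74 118 tip -67 84
1.511 [0.3, 0.05, -1.22] [ -9.18  -1.55 -18.35] end -70 105 tip -61 73
1.595 [0.4, 0.07, -1.19] [ -8.78  -1.48 -19.54] end -66 94 tip -54 62
1.679 [0.5, 0.08, -1.15] [ -8.28  -1.4  -20.69] end -61 82 tip -46 51
```

Descend 96 mm and grip.

Request:
move_arm([
  [[0,0,-3],0,0.5],
  [[0,0,-3],0,0.5],
  [[0,0,-2.3],0,0.5],
  [[0,0,-1.2],0,0.5],
  [[0,0,0],0,0.5],
])

```text
time_s: 8.7
ee_pos: [633.2, -6.1, 276.7]
ee_rot: [-179.9, -0.0, 99.6]
force: [-0.0, 0.0, -0.3]
gripper_width: 45.4
gripper_force: 0.0
```

Request:
move_arm([
  [[0,0,0],0,1],
  [[0,0,0],0,1],
  [[0,0,0],0,1],
  [[0,0,0],0,1],
], squeeze=20)

```text
time_s: 9.1
ee_pos: [635.3, -6.6, 278.4]
ee_rot: [179.9, 0.0, 99.6]
force: [1.1, 1.2, -0.9]
gripper_width: 16.3
gripper_force: 0.6
```

Request:
move_arm([
  [[0,0,0],0,1],
  [[-1.15,-0.19,-0.48],0,1],
  [[-1.1,-0.19,-0.57],0,1],
  [[-1.05,-0.18,-0.66],0,1],
  [[-1.0,-0.17,-0.75],0,1],
])

```text
time_s: 9.6
ee_pos: [592.7, -13.7, 253.6]
ee_rot: [179.7, 0.0, 99.6]
force: [1.5, 0.5, 0.9]
gripper_width: 15.5
gripper_force: 20.0
```

Request:
move_arm([
  [[-0.93,-0.16,-0.83],0,1],
  [[-0.86,-0.15,-0.91],0,1],
  [[-0.78,-0.13,-0.98],0,1],
  [[-0.7,-0.12,-1.04],0,1],
  [[0,0,0],0,1],
])

```text
time_s: 10.1
ee_pos: [559.0, -19.4, 214.5]
ee_rot: [180.0, -0.0, 99.6]
force: [3.4, 0.7, -3.3]
gripper_width: 15.7
gripper_force: 20.0
```

Request:
move_arm([
  [[-0.61,-0.1,-1.1],0,1],
  [[-0.51,-0.09,-1.15],0,1],
  [[-0.42,-0.07,-1.19],0,1],
  [[-0.32,-0.05,-1.22],0,1],
  [[-0.22,-0.04,-1.24],0,1],
])

```text
time_s: 10.6
ee_pos: [539.6, -22.8, 157.1]
ee_rot: [179.8, -0.0, 99.6]
force: [2.1, 1.0, 1.6]
gripper_width: 15.7
gripper_force: 20.0
```

Request:
move_arm([
  [[-0.11,-0.02,-1.25],0,1],
  [[-0.01,0,-1.26],0,1],
  [[0.05,0.01,-0.7],0,1],
  [[0,0,0],0,1],
  [[0,0,0],0,1],
])

```text
time_s: 11.1
ee_pos: [538.4, -22.9, 124.3]
ee_rot: [179.9, -0.0, 99.6]
force: [4.1, 3.2, -1.7]
gripper_width: 15.5
gripper_force: 20.0
```

```bash
python3 - <<'E'
from m import *
im=[]
for c in("side","top"):
    p=env.grab_frame(c); P=cloud(p); M=masks(p["frame"]); im.append(p["frame"])
    for r in env.landmark_of(p,"pin_tip")[:2]: print(c,r)
    X=P[M['yellow']&np.isfinite(P[...,2])]; X=X[(X[:,2]>70)&(X[:,2]<84)&(X[:,0]>480)&(X[:,0]<600)&(X[:,1]>0)&(X[:,1]<90)]
    if len(X): r=cv2.minAreaRect(X[:,:2].astype(np.float32)); print(c,'yel',len(X),r)
    G=P[M['green']&np.isfinite(P[...,2])]; G=G[(G[:,2]>130)&(G[:,2]<270)&(G[:,0]>450)&(G[:,0]<720)&(G[:,1]>0)&(G[:,1]<300)]
    if len(G)>50:
        for _ in range(4):
            c0=G.mean(0); n=np.linalg.svd(G-c0,full_matrices=False)[2][2]; e=(G-c0)@n; G=G[abs(e)<max(2,1.5*e.std())]
        n*=np.sign(n[0]); print(' lid n',n.round(3),len(G),'theta',np.arctan2(n[:2]@[.986,.167],n[2]))
s=env.state();print(s["ee_pos"],s["force"],s["time_s"])
a=im[0][100:280,180:370];b=im[1][120:300,150:340]
cv2.imwrite('pics/g3.png',cv2.resize(np.hstack([a,b]),(798,378),interpolation=cv2.INTER_CUBIC)[...,::-1])
E
```

```text
side {'point': [276.3, 208.7], 'score': 0.64}
side yel 217 ((536.4957275390625, 38.80580139160156), (53.062339782714844, 50.75063705444336), 8.511139869689941)
 lid n [0.941 0.147 0.304] 161 theta 1.2621169097752598
top yel 108 ((514.7444458007812, 44.050662994384766), (27.422788619995117, 17.637210845947266), 89.85724639892578)
 lid n [0.926 0.146 0.348] 918 theta 1.2152593875871558
[538.34298466 -22.92744739 124.57790384] [ 4.41056362  2.61711434 -1.65563055] 11.3
```

View pics/g3.png

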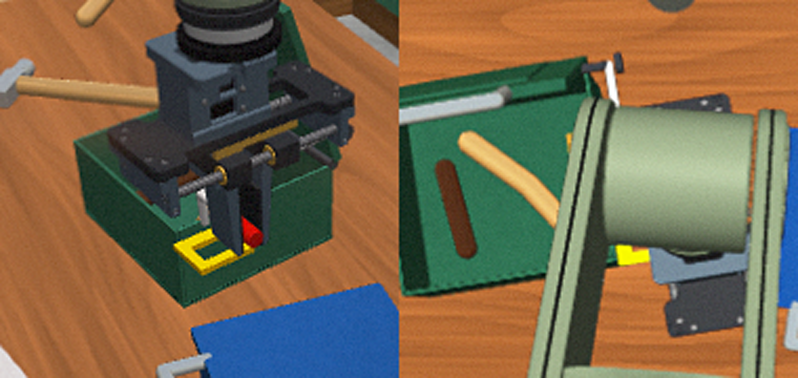

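The pin (left half of crop, about 205,208) is above the hole of the plate (205,250), and the lid hasn't moved. Lowering it along the arc, slower.

Request:
move_arm([
  [[0.05,0.01,-0.55],0,1],
  [[0.1,0.01,-0.62],0,1],
  [[0.1,0.02,-0.62],0,1],
  [[0.15,0.02,-0.61],0,1],
  [[0.15,0.03,-0.61],0,1],
])

```text
time_s: 11.8
ee_pos: [543.2, -22.2, 93.6]
ee_rot: [180.0, -0.0, 99.6]
force: [1.9, 3.2, 3.0]
gripper_width: 15.6
gripper_force: 20.0
```

Request:
move_arm([
  [[0.2,0.03,-0.6],0,1],
  [[0.2,0.04,-0.59],0,1],
  [[0,0,0],0,1],
])

```text
time_s: 12.1
ee_pos: [546.8, -21.5, 81.0]
ee_rot: [-179.9, -0.0, 99.6]
force: [3.0, 3.3, 0.3]
gripper_width: 15.1
gripper_force: 20.0
```

Request:
move_arm([
  [[0.23,0.04,-0.5],0,1],
  [[0.23,0.04,-0.5],0,1],
  [[0,0,0],0,1],
  [[0,0,0],0,1],
])

```text
time_s: 12.5
ee_pos: [550.5, -20.9, 71.4]
ee_rot: [-179.8, -0.0, 99.6]
force: [-1.2, 1.5, -1.4]
gripper_width: 15.5
gripper_force: 20.0
```

Request:
move_arm([
  [[0.1,0.01,-0.2],0,1],
  [[0,0,0],0,1],
  [[0,0,0],0,1],
])

```text
time_s: 12.8
ee_pos: [551.3, -20.8, 69.6]
ee_rot: [-179.8, -0.0, 99.6]
force: [-3.1, 0.7, -2.0]
gripper_width: 15.2
gripper_force: 20.0
```

Request:
move_arm([
  [[0.1,0.02,-0.2],0,1],
  [[0,0,0],0,1],
])

```text
time_s: 13.0
ee_pos: [552.2, -20.6, 67.5]
ee_rot: [-179.8, -0.0, 99.6]
force: [-4.7, -0.3, -3.0]
gripper_width: 15.5
gripper_force: 20.0
```

Request:
move_arm([
  [[0.1,0.01,-0.2],0,1],
  [[0,0,0],0,1],
  [[0,0,0],0,1],
])

```text
time_s: 13.3
ee_pos: [553.1, -20.5, 65.4]
ee_rot: [-179.8, -0.0, 99.6]
force: [-4.9, -0.9, -1.8]
gripper_width: 15.2
gripper_force: 20.0
```

```bash
python3 - <<'E'
from m import *
im=[]
for c in("side","top"):
    p=env.grab_frame(c); P=cloud(p); M=masks(p["frame"]); im.append(p["frame"])
    for r in env.landmark_of(p,"pin_tip")[:2]: print(c,r)
    X=P[M['red']&np.isfinite(P[...,2])]; X=X[(X[:,0]<700)&(X[:,0]>400)&(X[:,1]>-90)&(X[:,1]<60)]
    if len(X): print(c,'red',len(X),np.median(X,0).round(1),X.min(0).round(0),X.max(0).round(0))
C=np.array([581.3,169.8,0]);ps=np.radians(9.6);Rz=R.from_euler('z',ps).as_matrix()
p=env.grab_frame("side")
for q in([-61,-125,82],[-46,-125,51],[-66,-125,78]): print(q,proj(p,C+Rz@np.array(q,float)).round(1))
a=im[0][160:270,220:360];cv2.imwrite('pics/g4.png',cv2.resize(a,(700,550),interpolation=cv2.INTER_CUBIC)[...,::-1])
E
```

```text
side {'point': [289.1, 225.9], 'score': 0.56}
side red 79 [555.3 -40.4  87.6] [548. -45.  76.] [563. -19.  91.]
[-61, -125, 82] [[283.6 214.8]]
[-46, -125, 51] [[291.1 224.8]]
[-66, -125, 78] [[281.5 217.5]]
```

View pics/g4.png

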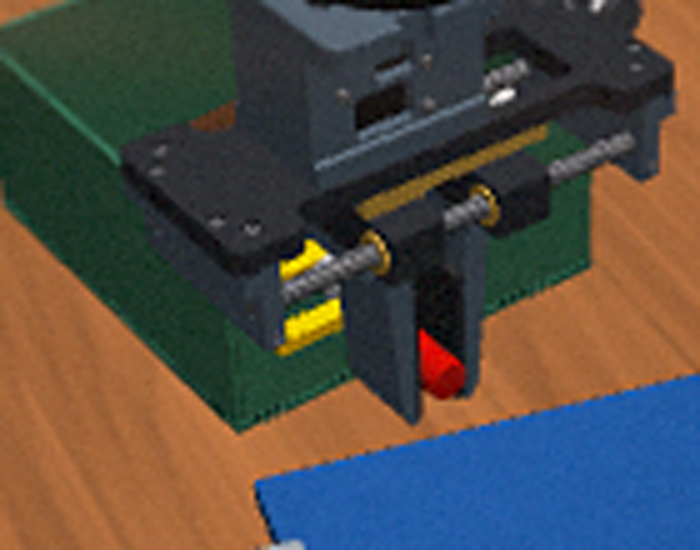

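The grip (crop 440,365) is at the plate's height, centre z about 82, so the pin is nearly seated. I'll press a bit more to confirm contact.

Request:
move_arm([
  [[0.05,0.01,-0.3],0,1],
  [[0,0,0],0,1],
  [[0,0,0],0,1],
])

```text
time_s: 13.85
ee_pos: [553.5, -20.4, 64.5]
ee_rot: [-179.8, -0.0, 99.6]
force: [-9.4, 0.4, 11.5]
gripper_width: 15.5
gripper_force: 20.0
```

Request:
move_arm([
  [[0.05,0.01,-0.3],0,1],
  [[0,0,0],0,1],
  [[0,0,0],0,1],
])

```text
time_s: 14.15
ee_pos: [553.6, -20.6, 62.7]
ee_rot: [-179.8, 0.0, 99.6]
force: [-12.0, 0.0, 20.1]
gripper_width: 15.5
gripper_force: 20.0
```

Firm contact, so it's seated. Open and lift away.

Request:
move_arm([
  [[0,0,0],0,0.5],
  [[0,0,0],0,0.5],
  [[0,0,0],0,0.5],
  [[0,0,0],0,0.5],
])

```text
time_s: 14.55
ee_pos: [556.5, -20.2, 60.2]
ee_rot: [179.9, 0.0, 99.6]
force: [-0.6, 0.4, -0.1]
gripper_width: 44.2
gripper_force: 0.0
```

Request:
move_arm([
  [[0,0,1],0,0.5],
  [[0,0,2],0,0.5],
  [[0,0,4],0,0.5],
  [[0,0,4],0,0.5],
  [[-1,-4,2],0,0.5],
])

```text
time_s: 15.05
ee_pos: [548.7, -57.8, 194.6]
ee_rot: [179.5, 0.0, 99.9]
force: [1.4, -0.9, 0.2]
gripper_width: 45.4
gripper_force: 0.0
```

Request:
move_arm([
  [[-2,-4.5,0],0,0.5],
  [[-2,-4.5,0],0,0.5],
  [[-2,-4.5,0],0,0.5],
  [[-2,-4.5,0],0,0.5],
  [[-2,-4.5,0],0,0.5],
])

```text
time_s: 15.55
ee_pos: [444.9, -287.0, 191.1]
ee_rot: [179.9, 0.1, 99.6]
force: [0.5, 0.9, -0.2]
gripper_width: 45.4
gripper_force: 0.0
```

```bash
python3 - <<'E'
from m import *
im=[];L=[]
for c in("side","top"):
    p=env.grab_frame(c); P=cloud(p); M=masks(p["frame"]); im.append(p["frame"])
    for r in env.landmark_of(p,"pin_tip")[:2]: print(c,r)
    X=P[M['red']&np.isfinite(P[...,2])]; X=X[(X[:,0]<700)&(X[:,0]>400)&(X[:,1]>-90)&(X[:,1]<60)]
    if len(X): print(c,'red',len(X),np.median(X,0).round(1),X.min(0).round(0),X.max(0).round(0))
    G=P[M['green']&np.isfinite(P[...,2])]; G=G[(G[:,2]>130)&(G[:,2]<270)&(G[:,0]>450)&(G[:,0]<720)&(G[:,1]>0)&(G[:,1]<300)]
    for _ in range(4):
        c0=G.mean(0); n=np.linalg.svd(G-c0,full_matrices=False)[2][2]; e=(G-c0)@n; G=G[abs(e)<max(2,1.5*e.std())]
    n*=np.sign(n[0]); print(' theta',np.arctan2(n[:2]@[.986,.167],n[2]))
a=im[0][60:260,190:380];b=im[1][120:320,150:340]
cv2.imwrite('pics/g5.png',cv2.resize(np.hstack([a,b]),(798,420),interpolation=cv2.INTER_CUBIC)[...,::-1])
E
```

```text
Traceback (most recent call last):
IndexError: index 2 is out of bounds for axis 0 with size 2
```

Request:
move_arm([
  [[-4,-2.5,0],0,0.5],
  [[-4,-2.5,0],0,0.5],
  [[-4,-2.5,0],0,0.5],
  [[-4,-2.5,0],0,0.5],
  [[-4,-2.5,0],0,0.5],
])

```text
time_s: 16.15
ee_pos: [244.8, -410.6, 190.9]
ee_rot: [179.9, 0.1, 99.7]
force: [-0.2, -0.4, -0.4]
gripper_width: 46.0
gripper_force: 0.0
```

Request:
move_arm([
  [[-4,-2.5,0],0,0.5],
  [[-2,-4,0],0,0.5],
  [[0,0,0],0,0.5],
])

```text
time_s: 16.45
ee_pos: [184.0, -479.2, 190.9]
ee_rot: [-180.0, 0.2, 99.3]
force: [0.9, 0.9, 0.0]
gripper_width: 45.5
gripper_force: 0.0
```

```bash
python3 - <<'E'
from m import *
im=[];L=[]
for c in("side","top"):
    p=env.grab_frame(c); P=cloud(p); M=masks(p["frame"]); im.append(p["frame"])
    for r in env.landmark_of(p,"pin_tip")[:2]: print(c,r)
    X=P[M['red']&np.isfinite(P[...,2])]; X=X[(X[:,0]<700)&(X[:,0]>400)&(X[:,1]>-90)&(X[:,1]<60)]
    if len(X): print(c,'red',len(X),np.median(X,0).round(1),X.min(0).round(0),X.max(0).round(0))
    G=P[M['green']&np.isfinite(P[...,2])]; G=G[(G[:,2]>130)&(G[:,2]<270)&(G[:,0]>450)&(G[:,0]<720)&(G[:,1]>0)&(G[:,1]<300)]
    if len(G)<50: continue
    for _ in range(4):
        c0=G.mean(0); n=np.linalg.svd(G-c0,full_matrices=False)[2][2]; e=(G-c0)@n; G=G[abs(e)<max(2,1.5*e.std())]
    n*=np.sign(n[0]); print(' theta',np.arctan2(n[:2]@[.986,.167],n[2]))
a=im[0][60:260,190:380];b=im[1][120:320,150:340]
cv2.imwrite('pics/g5.png',cv2.resize(np.hstack([a,b]),(798,420),interpolation=cv2.INTER_CUBIC)[...,::-1])
E
```

```text
side {'point': [292.1, 223.7], 'score': 0.66}
side red 204 [550.5 -21.6  87.1] [541. -47.  75.] [562.   9.  92.]
 theta 1.2327549643726219
top red 206 [551.5 -16.8  87.3] [542. -43.  -3.] [562.  17.  92.]
 theta 1.2150799508306949
```

View pics/g5.png

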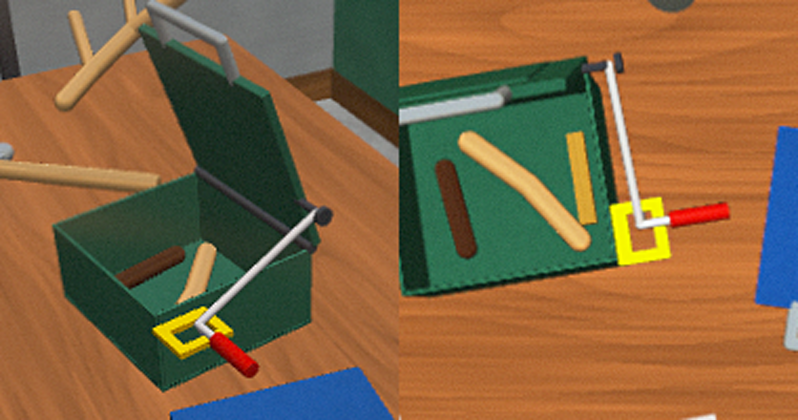

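The rod's end rests on the plate (crop 203,325) with its pin down in the hole, and the lid is open at about 1.22 rad. The robot is clear, so I'll hand it in.

```bash
python3 -c "
from workcell import env
print(env.job_done())"
```

```text
the job is handed in; nothing more can be done
None
```

The lid is open at about 1.22 rad (stop at 1.25), the rod's pin is down in the catch plate's hole, the gripper has let go and is clear, and the job was handed in at about 16.6 s; no verdict came back.

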